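# Raise the dust hood's window to the green band and switch the extraction on

### The job

Get the small dust hood ready for sieving: with the fingertips beneath the blue lip of its sliding window, push the window up until the red pointer stands inside the green band on the side rail, and leave it there. Then press the green button beside the hood all the way in and move away. Grip nothing, do not press on the window pane, and leave the brass sieves, the bowl and the brush where they are.

Things in the scene. Friction and masses are not known exactly. Their poses are not given: they have to be found in the camera images.
- hood: White benchtop dust hood, fixed, 360 mm deep (x), 360 wide (y), 300 high. Origin: centre of its underside; the front looks along own -x. The front slopes back at 45 degrees from own x = -170, z = 20 mm to x = 110, z = 300: up the slope is own (.707, 0, .707), out of it (-.707, 0, .707). White rails 28 mm wide edge the slope at own y = +-166 mm. Below the window it is open, above a 20 mm sill
- sash (a joint): The sliding window: how far it has slid up the slope, m (0 = lowest, with 60 mm of open slope between foot and lip; 0.175 = top stop). Counterweighted: it stays wherever it is left, and takes roughly 2 to 6 N to push. At the start it stands at 0 to 0.04
- lip_under (a point): Middle of the underside of the window's lip, 22 mm out of the slope. The point's own z axis points up the slope (direction of travel), its -x out of the slope, its y along the lip. It moves with the window
- sash_lip: The blue lip along the window's lower edge: a flange 300 mm long (y), 12 mm thick, standing out to 38 mm from the slope; its flat underside, square to the slope, is the face to push. Origin: middle of the lower edge, 4 mm out of the slope; axes as lip_under
- sash_bead: Blue bead, 10 mm wide and 8 mm high, on top of the lip along its length; the origin and axes coincide with those of the lip. Fingers that load bead and lip at once are gripping it
- sash_glass: The clear pane of the window above the lip, 268 mm by 136 mm, in an aluminium frame; the origin and axes coincide with those of the lip. Not to be pressed
- pointer (a point): Tip area of the red pointer on the window, over the side rail at the hood's own +y side, 80 mm up the slope from the lip's underside. It moves with the window; axes as lip_under
- band_mid (a point): Centre of the green band on that side rail: 20 mm long along the slope (10 mm either way), 28 mm wide. Its own z axis points up the slope. The band does not move in a run, but is set to a different height each time, 60 to 160 mm of window travel above the pointer's start
- fan (a joint): The green push button: how far it is pressed in, m (0 = out, 0.006 = fully in, taking 5 N; it springs back)
- fan_top (a point): Centre of the top face of the green push button, 36 mm across, 18 mm above the bench, in a round grey housing fixed on the bench to the left or the right of the hood; it is pressed straight down
- sieve: Open brass sieve standing inside the hood, 110 mm across, 45 mm high. Origin: centre of its underside
- stack: Lidded stack of two brass sieves, 102 mm across, 105 mm high with its black knob, on the other side of the hood from the button. Origin: centre of its underside
- bowl: White plastic bowl, 90 mm across, 42 mm high, on the bench before the hood. Origin: centre of its underside
- brush: Small hand brush lying on the bench before the hood, about 200 mm long along its own x. Origin: centre of its underside
There are look-alikes about, which are no part of the job. Of the things that look like the bowl, take the one that is farthest to the robot's left at the start.

How it is judged (in metres and radians):
On the way, in this order (a step that is already met when the one before it is completed fails the run):
1. the fingers push up beneath the lip and the window rises (contact force between the fingers and sash_lip above 0.5 N and velocity of joint sash above 0.003 m/s), for 0.1 s.
2. the window stands still with its pointer inside the green band (z of pointer in the frame of band_mid between -0.01 and 0.01 m and velocity of joint sash between -0.01 and 0.01 m/s), for 0.2 s.
3. the green button is pressed in while the pointer is inside the band (z of pointer in the frame of band_mid between -0.01 and 0.01 m and value of joint fan above 0.0045 m), for 0.05 s.
At the end, for the whole second after the job is handed in: The window is at rest with its pointer inside the green band (within 10 mm of the band's centre along the slope), the button has been pressed (over 4.5 mm) after that and has sprung out again, and everything else is at rest where it was (all of step 2 and value of joint fan below 0.002 m and linear speed of each of sieve, stack, bowl, brush below 0.02 m/s); the robot touches nothing.
It fails at once if a sieve, the bowl or the brush is moved by more than 20 mm (distance of any of sieve, stack, bowl, brush from where it was at the start of the episode above 0.02 m).
It fails at once if the window pane is pressed (over 3 N) (contact force between any of the fingers, the arm and sash_glass above 3 N).
It fails at once if the lip is gripped between the fingers (lip and bead both loaded over 2 N) (contact force between the fingers and sash_lip above 2 N and contact force between the fingers and sash_bead above 2 N).
It also fails if it takes over 50 s, if anything falls off the work surface, if the arm or the gripper's body presses on something with over 40 N, if the wrist force passes 120 N, or if a joint passes its speed limit or range.

### The arm

A 6-joint arm with a two-finger parallel gripper is mounted at the origin on the work surface. World frame = base frame: x ahead of the robot, y to its left, z up, the work surface at z = 0. Lengths are in mm, angles in degrees, forces in N, time in s.
With the tool pointing down it reaches from about 300 to 850 mm from the base axis. Payload 5.4 kg.
Tool frame: the origin (TCP) lies between the finger pads; the fingertips stand 19 mm ahead of it and the grasp point (between the pads) is the TCP (manip.tip_reach is the distance from the TCP to the fingertips, in mm); z points along the fingers, y is the line along which they close (so a half turn about z gives the same grasp; the last joint's range is limited). The gripper opens to 85 mm and grips with 20 to 120 N. Pads are 22 mm wide; open, the fingers measure 114 mm over their backs; the gripper's body (76 mm by 85 mm) begins 54 mm behind the grasp point. The pads swing forward as they close: fully open they stand 13 mm farther back than shut.
Start: joints at [-85.033, 9.076, 91.501, -0, 79.423, -12.038], TCP at [168.142, -549.85, 250.299] pointing down, gripper open.
Joint ranges: [-166.64, 166.64], [-54.1, 131.32], [10.49, 154.53], [-73.88, 253.88], [9.74, 151.15], [-171.62, 171.62]. Speed limits (degrees/s): [147.25, 147.25, 180, 180, 180, 180].

### API

Orientations are given as [roll, pitch, yaw] about the fixed x, y, z axes, in that order (R = Rz(yaw) Ry(pitch) Rx(roll)).
In Python, from rig import manip gives the robot as it stands.
- The arm moves only by the tool send_rows, never from a script. Its arguments are lists of equal length, an entry for each row: "jaw": the finger opening in m, from 0 to 0.0854; "delta_pos": the shift along the tool's x, y, z in m, a list of three; "angular": the turn, a rotation vector about the tool's x, y, z in degrees, a list of three. A call has exactly 8 rows; each row is the pose to reach, as a shift and turn from the pose commanded when the call began, along the tool's axes at that moment; what a row does not reach only later rows make up. A row lasts 1/10 s, in which the tool goes at most 50 mm and 8.59 degrees, less where a joint would pass 70% of its speed; a pose out of reach is approached as far as the arm can. A call with a gripper value outside its range is refused whole. The fingers move at their own pace and stop on an object; the grip force is fixed at half the most. Time passes only in rows, so rows that repeat a pose let the fingers close, or fill a call up. It gives the time, the measured TCP pose, the force, the opening and the grip force at its end, in the units of the state.
- manip.get_obs(): the state, without advancing time (a new reading comes with each control period).
- manip.camera(name): name is "scene" or "top" or "wrist"; returns (picture, depth): 400x640x3 uint8, blue, green, red; 400x640 float32, mm along the optical axis (not along the pixel's ray), 0 where there is no reading.
- manip.camera_info(name): a dict with "fov_y" (degrees; the focal length in pixels is half the picture's height over the tangent of half this angle, whatever the lens; pixels are square), "cx", "cy" (the principal point, pixels), "R" (3x3) and "t" (3): a world point X has camera coordinates R X + t. Camera axes: x right, y down, z forward; pixel columns grow to the right and rows downward; lengths in mm; the calibration is good to about 2 mm. A picture is of the moment at which its call begins: read the wrist's pose just before it. camera_info takes no time and is no camera call; for the wrist camera it gives the pose at the moment of the call.
- manip.sign_off(): hands the job in; it is judged then, once.
The state is a dict: "time_s": time; "joint_positions": joint angles; "joint_velocities": joint speeds; "tau": joint torques, N m; "ee_pos": TCP position; "orientation": TCP orientation; "force": force on the tool from outside, world axes, zero at the start; "moment": the same for the moment, N m; "gripper_width": opening from 0.0 (shut) to 1.0 (fully open); "finger_force": force on a finger pad.
Only numpy, scipy, OpenCV 4.12 (cv2) and the standard library are available. Lean on these libraries where they do the work, as an engineer would, in place of code of your own. Each camera call takes 0.05 s, during which the arm holds its last target. There are 200 camera calls.

## Working session

There is one attempt and no reset: what is moved stays moved. The work goes in short steps, Python scripts to look and compute and a tool call to move; the robot and the scene stay as the last step left them, time stands still between calls to the robot, and variables do not carry over. Pictures are saved under pics/ and viewed, at most 10 in all, crops included, and the job is handed in when it is done.

Besides the shell and the picture viewer there is one more tool, called after "Request:" as a command line: name --argument value ..., lists and objects as JSON in quotes. send_rows: Moves the arm, as the interface text tells. Its arguments: {"type":"object","properties":{"jaw":{"type":"array","items":{"type":"number"}},"delta_pos":{"type":"array","items":{"type":"array","items":{"type":"number"}}},"angular":{"type":"array","items":{"type":"array","items":{"type":"number"}}}},"required":["jaw","delta_pos","angular"]}

```bash
mkdir -p pics; cat > h.py <<'E'
import numpy as np, cv2
from rig import manip
from scipy.spatial.transform import Rotation as Ro
def snap(n):
    i=manip.camera_info(n); p,d=manip.camera(n); return np.array(p),np.array(d),i
def world(u,v,d,i):
    f=200/np.tan(np.radians(i['fov_y']/2)); c=np.array([(u-i['cx'])/f*d,(v-i['cy'])/f*d,d])
    return np.array(i['R']).T@(c-np.array(i['t']))
def pix(X,i):
    f=200/np.tan(np.radians(i['fov_y']/2)); c=np.array(i['R'])@X+np.array(i['t'])
    return c[0]/c[2]*f+i['cx'],c[1]/c[2]*f+i['cy']
def tool(dw):  # world shift -> tool shift
    o=manip.get_obs(); return Ro.from_euler('xyz',o['orientation'],degrees=True).inv().apply(dw)
E
python3 - <<'E'
from h import *
for n in('scene','top'):
    p,d,i=snap(n); cv2.imwrite(f'pics/{n}0.png',p); np.savez(f'{n}0.npz',p=p,d=d,**{k:np.array(v) for k,v in i.items()}); print(n,i)
print(manip.get_obs())
E
```

```text
scene {'fov_y': 52.93301326059658, 'cx': 320.2838724742033, 'cy': 193.36322692091431, 'R': array([[ 0.09062882,  0.99582933, -0.0105054 ],
       [ 0.73585845, -0.0740698 , -0.67307206],
       [-0.67104303,  0.05326924, -0.73950229]]), 't': array([ -59.63709628, -298.87548071, 1515.48150032])}
top {'fov_y': 42.53381428982857, 'cx': 312.22147712424453, 'cy': 201.81920466128915, 'R': array([[ 0.01411724, -0.99985178,  0.0098551 ],
       [-0.98069381, -0.01576792, -0.19491288],
       [ 0.19503938, -0.00691321, -0.98077105]]), 't': array([ -15.90201391,  492.26070153, 1440.09827696])}
{'time_s': 0.1, 'joint_positions': array([-8.50340136e+01,  9.11023772e+00,  9.15660334e+01, -1.86801309e-03,
        7.94228904e+01, -1.20382219e+01]), 'joint_velocities': array([-0.03586718, -0.05588872, -0.22349706,  0.02685226,  0.05381389,
        0.00096771]), 'tau': array([-4.16357398e-04, -3.96993077e+01, -3.32336855e+01, -3.17638278e-04,
        4.17922827e-03,  1.92068723e-05]), 'ee_pos': array([ 168.0754585 , -549.34546595,  249.39417949]), 'orientation': array([-1.79902636e+02, -1.88862212e-02,  1.70045368e+01]), 'force': array([ 0.04938714, -0.35005799,  0.27308445]), 'moment': array([-0.04965739, -0.02180983,  0.04627003]), 'finger_force': 0.0, 'gripper_width': 0.9972948352954238}
```

View pics/scene0.png

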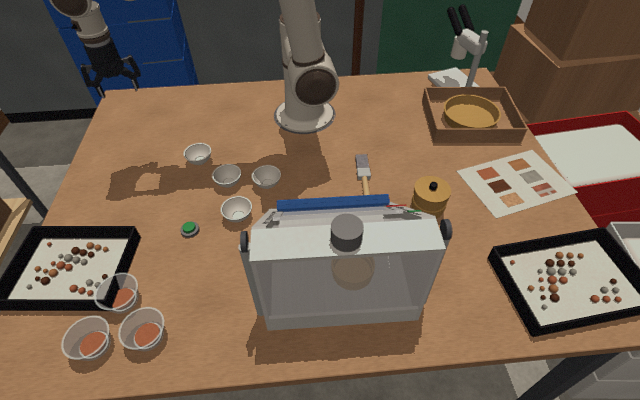

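View pics/top0.png

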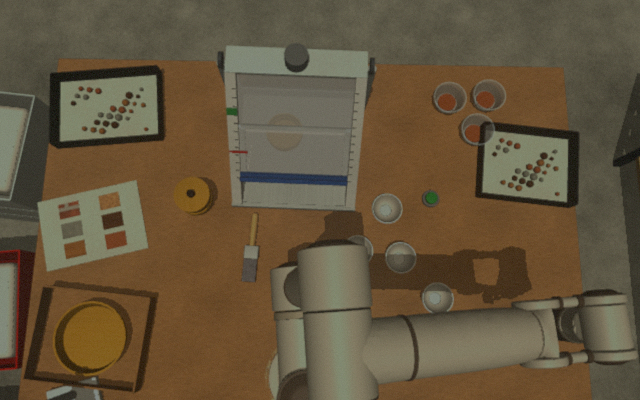

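The scene view looks from the far side toward the robot. In the top view the lip runs from (240,178) to (348,182), the red pointer is near (239,152), the green band near (232,111) and the button near (431,198). The bowls are at (387,208), (361,249), (400,257) and (437,298), with the brush at (250,248). I'll take an enlarged crop next.

```bash
python3 - <<'E'
from h import *
z=np.load('top0.npz'); p,d=z['p'],z['d']; i={k:z[k] for k in('fov_y','cx','cy','R','t')}
cv2.imwrite('pics/crop1.png',cv2.resize(p[40:215,215:375],None,fx=3.4,fy=3.4,interpolation=cv2.INTER_CUBIC))
for n,u,v in [('button',431,198),('housing',431,205),('lipL',242,178),('lipM',294,180),('lipR',346,182),('ptr',239,152),('band',232,111),('bowlA',387,208),('bowlB',361,249),('bowlC',400,257),('brush',250,270),('brushh',254,220),('topL',230,48),('topR',366,53),('bench',300,230),('stack',192,195),('footL',233,206),('footR',355,208)]:
    print(n,np.round(world(u,v,d[v,u],i)),d[v,u])
E
```

```text
button [ 515. -360.   23.] 1520.4801
housing [ 494. -360.   19.] 1520.6255
lipL [542. 187. 124.] 1422.6306
lipM [540.  44. 116.] 1431.7224
lipR [ 535. -101.  123.] 1424.3536
ptr [609. 195. 149.] 1411.1533
band [695. 206. 233.] 1345.6819
bowlA [ 486. -232.    6.] 1530.1482
bowlB [287. -80. 714.] 796.0801
bowlC [ 341. -268.    5.] 1503.8351
brush [296. 168.  16.] 1480.8668
brushh [442. 162.  16.] 1509.3865
topL [837. 208. 303.] 1304.9176
topR [ 830. -138.  302.] 1306.5764
bench [416.  26.   2.] 1519.6194
stack [495. 327. 104.] 1432.5164
footL [485. 227.   4.] 1529.1017
footR [ 482. -135.   19.] 1516.575
```

View pics/crop1.png

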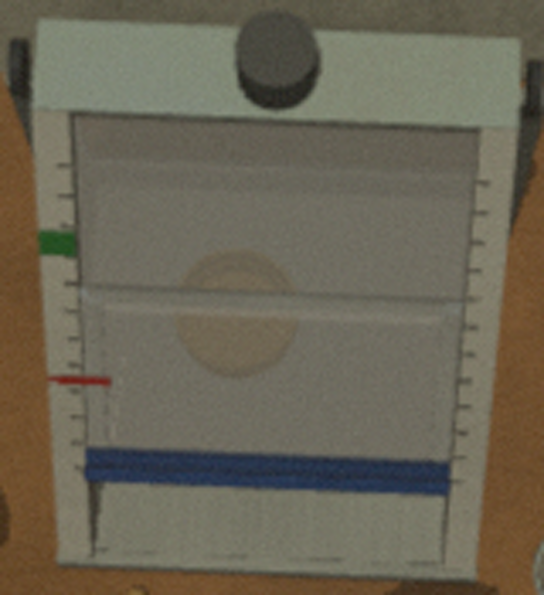

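The crop shows the band at about (57,243) and the pointer tip at about (62,380). In the original picture these are (231.8,111.5) and (233.2,151.8). The hood is turned only about 1°. I'll fit its pose next and plan the approach.

```bash
cat >> h.py <<'E'
def ray(u,v,i,n,c): # intersect pixel ray with plane n.X=c
    a=world(u,v,500.,i); b=world(u,v,1500.,i); return a+(b-a)*((c-n@a)/(n@(b-a)))
def load(n):
    z=np.load(n+'0.npz'); return z['p'],z['d'],{k:z[k] for k in('fov_y','cx','cy','R','t')}
E
python3 - <<'E'
from h import *
p,d,i=load('top'); Z=np.array([0,0,1.])
q=lambda a,b:(215+a/3.4-.35,40+b/3.4-.35)
A=ray(*q(34,106),i,Z,300); B=ray(*q(519,127),i,Z,300); print('top edge',A,B)
yaw=np.arctan2(-(A-B)[0],(A-B)[1]); print('yaw',np.degrees(yaw),'width',np.linalg.norm(A-B))
ex=np.array([np.cos(yaw),np.sin(yaw),0]); ey=np.array([-ex[1],ex[0],0])
O=(A+B)/2-110*ex-300*Z; print('origin',O)
up=.7071*(ex+Z); out=.7071*(Z-ex); F=O-170*ex+20*Z
dec=lambda X:(np.round([(X-F)@up,(X-F)@ey,(X-F)@out],1))
print('foot',dec(ray(*q(60,562),i,Z,20)),dec(ray(*q(475,577),i,Z,20)))
# rail heights
for a,b in[(55,330),(65,500),(492,300),(480,470),(50,200)]:
    u,v=map(round,q(a,b)); print('rail',dec(world(u,v,np.median(d[v-1:v+2,u-1:u+2]),i)))
print('green/red depth')
for h in(0,4,8):
    P=lambda a,b:dec(ray(*q(a,b),i,out,out@F+h))
    print(h,'band',P(57,243),P(57,231),P(57,255),'ptr',P(65,380),'lip low edge',P(90,480),P(440,493))
print('lipouter',dec(ray(*q(90,480),i,out,out@F+38)),dec(ray(*q(440,493),i,out,out@F+38)))
bt=ray(431,198,i,Z,18); print('button',bt)
ps,ds,js=load('scene'); print('button scene',ray(189.5,228,js,Z,18))
np.savez('hood.npz',O=O,yaw=yaw,F=F,up=up,out=out,ex=ex,ey=ey)
Rt=np.stack([up,-ey,-out],1); o=manip.get_obs()
R0=Ro.from_euler('xyz',o['orientation'],degrees=True)
print('rotvec tool',np.degrees((R0.inv()*Ro.from_matrix(Rt)).as_rotvec()))
E
```

```text
top edge [775.596082   218.83962389 300.        ] [ 765.63832808 -141.08421384  300.        ]
yaw -1.5847568640697347 width 360.06155838762544
origin [660.65927916  41.91983186   0.        ]
foot [ -7.6 179.7   7.6] [  -5.9 -180.1    5.9]
rail [214.  172.5   5.8]
rail [ 54.7 171.8   6.7]
rail [ 258.3 -170.6    8.5]
rail [ 101.5 -176.     5.3]
rail [326.7 171.6   7.2]
green/red depth
0 band [287.1 168.5  -0. ] [297.1 168.    0. ] [277. 169.  -0.] ptr [167.  168.1  -0. ] lip low edge [ 72.4 151.5  -0. ] [  74.4 -144.2    0. ]
4 band [288.9 167.8   4. ] [298.9 167.3   4. ] [278.9 168.3   4. ] ptr [169.2 167.4   4. ] lip low edge [ 74.9 150.9   4. ] [  76.9 -143.9    4. ]
8 band [290.7 167.1   8. ] [300.7 166.6   8. ] [280.7 167.6   8. ] ptr [171.4 166.7   8. ] lip low edge [ 77.4 150.2   8. ] [  79.4 -143.6    8. ]
lipouter [ 95.9 145.4  38. ] [  97.9 -141.4   38. ]
button [ 515.74209903 -361.12985203   18.        ]
button scene [ 519.50557171 -358.08668701   18.        ]
rotvec tool [-7.39300945 44.59337349 17.58135032]
```

```bash
cat >> h.py <<'E'
H=np.load('hood.npz'); F,up,out,ex,ey=[H[k] for k in('F','up','out','ex','ey')]
F=F
def dec(X): return np.round([(X-F)@up,(X-F)@ey,(X-F)@out],1)
def go(s,y,h):
    X=F+s*up+y*ey+h*out; o=manip.get_obs(); R0=Ro.from_euler('xyz',o['orientation'],degrees=True)
    print('tcp',o['ee_pos'],'slope',dec(o['ee_pos']),'target',X,'shift',np.round(tool(X-o['ee_pos']),1),'turn',np.round(np.degrees((R0.inv()*Ro.from_matrix(np.stack([up,-ey,-out],1))).as_rotvec()),2))
E
python3 -c "
from h import *
print(F); go(65,0,150)"
```

```text
[490.72430279  46.62130062  20.        ]
tcp [ 168.0754585  -549.34546595  249.39417949] slope [ -54.2 -604.7  378.6] target [430.6437919   48.28350489 172.0265    ] shift [ 425.8 -494.6   78.3] turn [-7.39 44.59 17.58]
```

Request:
send_rows --jaw '[0,0,0,0,0,0,0,0]' --delta_pos '[[0.03,-0.035,0],[0.06,-0.07,0],[0.09,-0.105,0],[0.12,-0.14,0],[0.15,-0.175,0],[0.18,-0.21,0],[0.21,-0.245,0],[0.24,-0.28,0]]' --angular '[[0,0,0],[-1,6,2.5],[-2,12,5],[-3,18,7],[-4,24,9.5],[-5,30,12],[-6,36,14],[-7.4,44.6,17.6]]'

```text
time_s: 0.9
ee_pos: [312.3, -218.9, 250.6]
orientation: [179.5, -42.6, -0.3]
force: [-0.1, 0.9, 1.8]
gripper_width: 0.002
finger_force: 0.0
```

```bash
python3 -c "
from h import *
go(65,0,150)"
```

```text
tcp [ 312.26253956 -218.86788615  250.5677411 ] slope [  42.1 -270.3  284. ] target [430.6437919   48.28350489 172.0265    ] shift [  33.  -268.9  134.8] turn [-0.41  2.35  0.97]
```

Request:
send_rows --jaw '[0,0,0,0,0,0,0,0]' --delta_pos '[[0.005,-0.04,0.02],[0.01,-0.08,0.04],[0.014,-0.12,0.06],[0.018,-0.16,0.08],[0.022,-0.2,0.1],[0.026,-0.24,0.12],[0.03,-0.269,0.135],[0.03,-0.269,0.135]]' --angular '[[0,0,0],[0,0,0],[0,0,0],[0,0,0],[0,0,0],[0,0,0],[0,0,0],[0,0,0]]'

```text
time_s: 1.7
ee_pos: [426.4, 50.6, 167.8]
orientation: [179.4, -42.3, 0.2]
force: [-0.0, -0.6, -0.7]
gripper_width: 0.001
finger_force: 0.0
```

```bash
python3 - <<'E'
from h import *
go(65,0,25)
p,d,i=snap('wrist'); cv2.imwrite('pics/w1.png',p)
np.savez('wrist0.npz',p=p,d=d,**{k:np.array(v) for k,v in i.items()})
for n,X in[('ptr176',F+176*up+166*ey+8*out),('band',F+290*up+166*ey+6*out),('lip95',F+95*up+38*out),('lip95inner',F+95*up+4*out)]: print(n,pix(X,i))
E
```

```text
tcp [426.35968434  50.58159139 167.79775897] slope [ 58.9   2.2 150.1] target [518.99748439  45.83908684  83.639     ] shift [ 11.8   3.8 124.6] turn [-0.64  2.68  1.29]
ptr176 (np.float64(119.39526333040536), np.float64(36.3128109022787))
band (np.float64(85.53020517608601), np.float64(-157.09241897760873))
lip95 (np.float64(328.74172192090936), np.float64(151.4393412626067))
lip95inner (np.float64(328.4997182983204), np.float64(144.16794148680245))
```

View pics/w1.png

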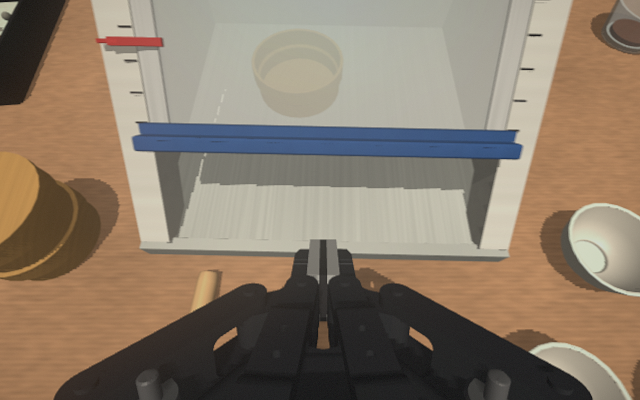

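The wrist view shows the pointer at (130,41) and the lip's lower edge at about (328,154). That puts the lip underside at s≈93 and the pointer at s≈173 along the slope. The band is at s≈290, so the window needs about 117 mm of travel.

Request:
send_rows --jaw '[0,0,0,0,0,0,0,0]' --delta_pos '[[0.002,0.004,0.025],[0.004,0.004,0.05],[0.006,0.004,0.07],[0.008,0.004,0.09],[0.01,0.004,0.105],[0.01,0.004,0.115],[0.01,0.004,0.122],[0.01,0.004,0.124]]' --angular '[[0,1,0.5],[-0.6,2.7,1.3],[-0.6,2.7,1.3],[-0.6,2.7,1.3],[-0.6,2.7,1.3],[-0.6,2.7,1.3],[-0.6,2.7,1.3],[-0.6,2.7,1.3]]'

```text
time_s: 2.55
ee_pos: [517.3, 34.9, 85.6]
orientation: [-179.5, -45.1, -2.1]
force: [0.4, -0.2, -0.2]
gripper_width: 0.001
finger_force: 0.0
```

```bash
python3 -c "
from h import *
go(82,0,25); print(manip.get_obs()['joint_positions'],manip.get_obs()['force'])"
```

```text
tcp [517.28551049  34.91354472  85.58134839] slope [ 65.4 -11.   27.4] target [531.01358657  45.50664598  95.6597    ] shift [ 16.6 -11.1   2.4] turn [-0.15 -0.05 -0.35]
[-15.00749717  -7.32550268 140.94947979  77.54086268   9.83564711
   3.41628597] [ 0.43744595 -0.22463675 -0.15232713]
```

Request:
send_rows --jaw '[0,0,0,0,0,0,0,0]' --delta_pos '[[0.002,0,0],[0.004,0,0],[0.006,0,0],[0.008,0,0],[0.01,0,0],[0.012,0,0],[0.013,0,0],[0.013,0,0]]' --angular '[[0,0,0],[0,0,0],[0,0,0],[0,0,0],[0,0,0],[0,0,0],[0,0,0],[0,0,0]]'

```text
time_s: 3.35
ee_pos: [526.4, 35.8, 95.5]
orientation: [-179.5, -45.1, -1.9]
force: [-0.6, -0.3, 0.7]
gripper_width: 0.0
finger_force: 0.0
```

```bash
python3 -c "
from h import *
go(82,0,25); print(manip.get_obs()['joint_positions'],manip.get_obs()['force'])"
```

```text
tcp [526.43691759  35.7858047   95.53505753] slope [78.9 -9.8 28. ] target [531.01358657  45.50664598  95.6597    ] shift [ 3.1 -9.8  3. ] turn [-0.2  -0.11 -0.25]
[-14.45628771  -7.53735953 139.52907471  68.67279645   9.96644055
  12.71003473] [-0.56433031 -0.29546707  0.73126725]
```

Request:
send_rows --jaw '[0,0,0,0,0,0,0,0]' --delta_pos '[[0.005,0,0.001],[0.01,0,0.002],[0.015,0,0.002],[0.02,0,0.002],[0.025,0,0.002],[0.03,0,0.002],[0.035,0,0.002],[0.04,0,0.002]]' --angular '[[0,0,0],[0,0,0],[0,0,0],[0,0,0],[0,0,0],[0,0,0],[0,0,0],[0,0,0]]'

```text
time_s: 4.15
ee_pos: [553.9, 35.7, 119.9]
orientation: [-179.4, -44.8, -2.0]
force: [-5.3, 0.3, -1.2]
gripper_width: -0.001
finger_force: 2.4
```

```bash
python3 -c "
from h import *
go(185,-8,25); print(manip.get_obs()['joint_positions'],manip.get_obs()['force'])"
```

```text
tcp [553.93552646  35.67081559 119.89450603] slope [115.5  -9.2  25.7] target [603.59578359  35.49550544 168.491     ] shift [69.5 -1.5  0.5] turn [-0.31  0.19 -0.27]
[-13.34296023  -6.76445407 134.88350635  48.2562378   11.51137062
  34.18094477] [-5.25604494  0.34455014 -1.16639203]
```

Request:
send_rows --jaw '[0,0,0,0,0,0,0,0]' --delta_pos '[[0.008,0,0],[0.017,0,0],[0.026,0,0],[0.036,0,0],[0.046,0,0],[0.055,0,0],[0.06,0,0],[0.064,0,0]]' --angular '[[0,0,0],[0,0,0],[0,0,0],[0,0,0],[0,0,0],[0,0,0],[0,0,0],[0,0,0]]'

```text
time_s: 4.95
ee_pos: [599.7, 34.2, 165.6]
orientation: [-179.4, -44.8, -1.9]
force: [-3.7, 3.3, -3.3]
gripper_width: 0.002
finger_force: 2.4
```

```bash
python3 - <<'E'
from h import *
go(199,-8,25); print(manip.get_obs()['joint_positions'],manip.get_obs()['force'])
w,_,i=snap('wrist'); t,_,j=snap('top')
np.savez('top1.npz',p=t)
for n,X in[('band',F+290*up+166*ey+6*out)]: print(n,pix(X,i),pix(X,j))
a=cv2.resize(t[40:180,215:375],(640,560),interpolation=cv2.INTER_CUBIC)
cv2.imwrite('pics/t2.png',a); cv2.imwrite('pics/w2.png',w)
E
```

```text
tcp [599.69344509  34.16258213 165.64731439] slope [180.3  -9.4  25.7] target [613.49139715  35.22173062 178.3904    ] shift [18.7 -1.5  0.7] turn [-0.31  0.16 -0.25]
[-11.97515831  -5.25533721 126.95665017  28.968431    15.87714673
  54.80434814] [-3.65761423  3.32224826 -3.3062275 ]
band (np.float64(-90.02564204094142), np.float64(22.083523369923967)) (np.float64(231.96103891510631), np.float64(111.07850672617825))
```

View pics/t2.png

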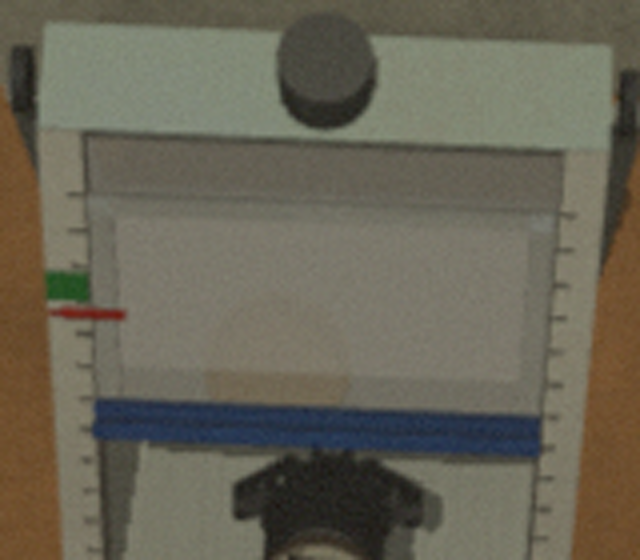

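View pics/w2.png

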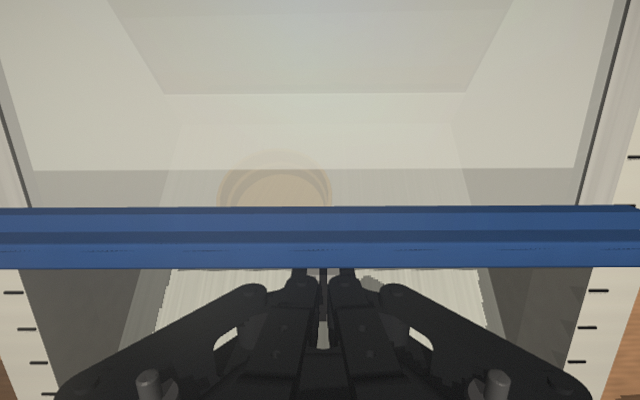

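The top crop shows the pointer tip at (68,313) and the band spanning rows 270 to 301, centre 286. That leaves about 16 mm. The wrist view shows the fingertips properly under the lip.

Request:
send_rows --jaw '[0,0,0,0,0,0,0,0]' --delta_pos '[[0.003,0,0],[0.006,0,0],[0.009,0,0],[0.012,0,0],[0.014,0,0],[0.015,0,0],[0.016,0,0],[0.016,0,0]]' --angular '[[0,0,0],[0,0,0],[0,0,0],[0,0,0],[0,0,0],[0,0,0],[0,0,0],[0,0,0]]'

```text
time_s: 5.85
ee_pos: [612.6, 32.7, 179.3]
orientation: [-179.6, -45.1, -2.0]
force: [-0.7, 2.1, -3.7]
gripper_width: 0.002
finger_force: 1.7
```

```bash
python3 - <<'E'
from h import *
go(199,-8,25); print(manip.get_obs()['force'])
t,_,j=snap('top')
cv2.imwrite('pics/t3.png',cv2.resize(t[85:145,215:275],(600,600),interpolation=cv2.INTER_CUBIC))
for s in(280,285,290,295,300): print(s,[np.round((np.array(pix(F+s*up+166*ey+h*out,j))-[214.65,84.65])*10) for h in(6,10)])
E
```

```text
tcp [612.61949784  32.66085802 179.25885061] slope [199.  -10.6  26.2] target [613.49139715  35.22173062 178.3904    ] shift [-0.1 -2.6  1.2] turn [-0.18 -0.14 -0.27]
[-0.73404069  2.09417706 -3.70408716]
280 [array([175., 300.]), array([173., 306.])]
285 [array([174., 282.]), array([172., 288.])]
290 [array([173., 264.]), array([171., 271.])]
295 [array([172., 247.]), array([170., 253.])]
300 [array([171., 229.]), array([169., 235.])]
```

View pics/t3.png

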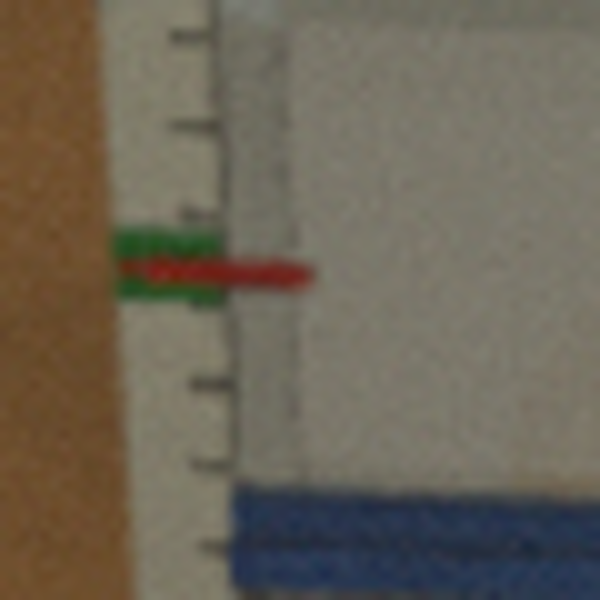

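The pointer at row 270 sits at the middle of the band (rows 231 to 301, centre 266). Now I'll drop clear of the lip and retreat along the slope normal.

Request:
send_rows --jaw '[0,0,0,0,0,0,0,0]' --delta_pos '[[0,0,0],[0,0,0],[-0.005,0,0],[-0.012,0,0],[-0.018,0,-0.01],[-0.02,0,-0.04],[-0.02,0,-0.08],[-0.02,0,-0.12]]' --angular '[[0,0,0],[0,0,0],[0,0,0],[0,0,0],[0,0,0],[0,0,0],[0,0,0],[0,0,0]]'

```text
time_s: 6.7
ee_pos: [512.3, 35.1, 250.1]
orientation: [-179.6, -45.1, -2.0]
force: [1.3, 0.7, 0.8]
gripper_width: 0.001
finger_force: 0.0
```

```bash
cat >> h.py <<'E'
def down(X,yaw=0):
    o=manip.get_obs(); R0=Ro.from_euler('xyz',o['orientation'],degrees=True)
    print('tcp',o['ee_pos'],'shift',np.round(tool(np.array(X)-o['ee_pos']),1),'turn',np.round(np.degrees((R0.inv()*Ro.from_euler('xyz',[180,0,yaw],degrees=True)).as_rotvec()),2),'f',o['force'],'q',o['joint_positions'])
E
python3 - <<'E'
from h import *
down([420,-150,280]); down([517,-360,120])
t,_,j=snap('top'); cv2.imwrite('pics/t4.png',np.hstack([cv2.resize(t[90:150,215:255],(400,600),interpolation=cv2.INTER_CUBIC),cv2.resize(t[178:218,410:450],(400,600),interpolation=cv2.INTER_CUBIC)]))
print('btn',pix(np.array([517,-360,18.]),j))
E
```

```text
tcp [512.31813331  35.10939116 250.08971906] shift [-39.4 187.5 -83.4] turn [  0.36 -45.12  -1.7 ] f [1.33565781 0.68586302 0.7952768 ] q [-15.25397253 -31.84845478 136.03419031  18.27664827  32.88199427
  65.03134496]
tcp [512.31813331  35.10939116 250.08971906] shift [-79.3 395.5 101.7] turn [  0.36 -45.12  -1.7 ] f [1.33565781 0.68586302 0.7952768 ] q [-15.25397253 -31.84845478 136.03419031  18.27664827  32.88199427
  65.03134496]
btn (np.float64(430.60703276201474), np.float64(197.57913604494763))
```

View pics/t4.png

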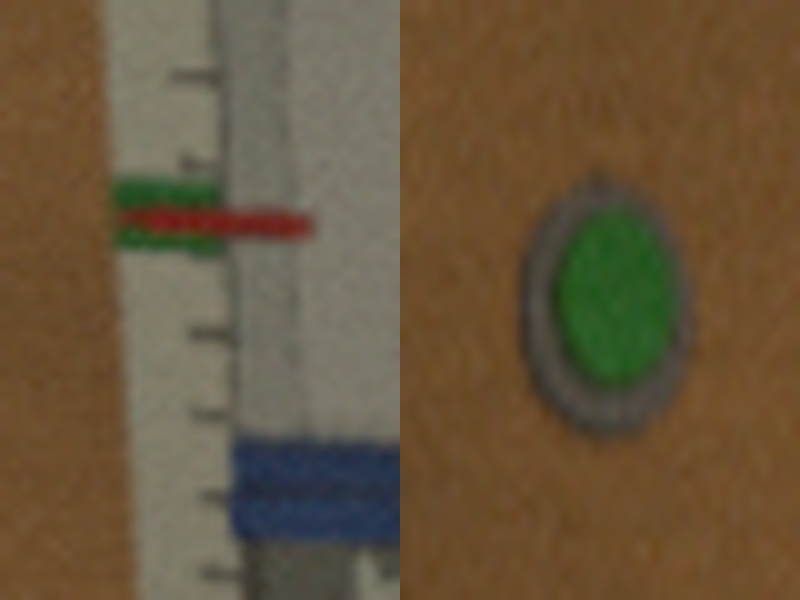

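The left half shows the pointer still central in the band after release. The right half shows the button centred at about (431.2,197.3), so about (517,-361) on the bench.

Request:
send_rows --jaw '[0,0,0,0,0,0,0,0]' --delta_pos '[[-0.005,0.02,-0.015],[-0.01,0.045,-0.03],[-0.015,0.07,-0.045],[-0.02,0.1,-0.06],[-0.027,0.13,-0.07],[-0.033,0.16,-0.08],[-0.039,0.187,-0.083],[-0.039,0.187,-0.083]]' --angular '[[0,-5,0],[0,-11,0],[0,-17,-0.5],[0,-23,-1],[0,-29,-1],[0,-35,-1.3],[0,-41,-1.5],[0.4,-45,-1.7]]'

```text
time_s: 7.55
ee_pos: [421.9, -152.4, 279.8]
orientation: [180.0, -0.0, -0.1]
force: [0.7, 0.9, -0.5]
gripper_width: -0.002
finger_force: 0.0
```

```bash
python3 -c "
from h import *
down([517,-361,120])"
```

```text
tcp [ 421.94455609 -152.43634148  279.80908263] shift [ 95.4 208.2 160. ] turn [ 0.04 -0.04 -0.12] f [ 0.69098029  0.93316378 -0.53189474] q [-3.53578755e+01 -1.16068155e+01  1.08494133e+02 -9.75096490e-03
  8.30508497e+01  5.47633509e+01]
```

Request:
send_rows --jaw '[0,0,0,0,0,0,0,0]' --delta_pos '[[0.015,0.035,0],[0.03,0.07,0],[0.047,0.105,0],[0.063,0.14,0.01],[0.079,0.175,0.04],[0.095,0.209,0.08],[0.095,0.209,0.12],[0.095,0.209,0.16]]' --angular '[[0,0,0],[0,0,0],[0,0,0],[0,0,0],[0,0,0],[0,0,0],[0,0,0],[0,0,0]]'

```text
time_s: 8.35
ee_pos: [517.6, -359.7, 117.5]
orientation: [-180.0, -0.2, -0.0]
force: [-0.0, -0.3, 0.0]
gripper_width: -0.001
finger_force: 0.0
```

```bash
python3 - <<'E'
from h import *
down([517,-361,37])
w,_,i=snap('wrist'); o=manip.get_obs()
hsv=cv2.cvtColor(w,cv2.COLOR_BGR2HSV); m=cv2.inRange(hsv,(45,100,40),(85,255,255))
n,l,st,c=cv2.connectedComponentsWithStats(m); k=1+np.argmax(st[1:,4]); print(st[k],c[k],ray(*c[k],i,np.array([0,0,1.]),18))
E
```

```text
tcp [ 517.57661401 -359.66279909  117.46134522] shift [-0.9  1.3 80.5] turn [-0.   -0.23 -0.01] f [-0.0099796  -0.33525921  0.00539321] q [-45.83926583  24.21591561  88.6809511    0.18171664  66.94436711
  44.09537324]
[ 304  188   43   42 1381] [324.82404055 209.39391745] [ 515.32685522 -360.84316235   18.        ]
```

Request:
send_rows --jaw '[0,0,0,0,0,0,0,0]' --delta_pos '[[-0.001,0.001,0.03],[-0.001,0.001,0.055],[-0.001,0.001,0.07],[-0.001,0.001,0.077],[-0.001,0.001,0.08],[-0.001,0.001,0.082],[-0.001,0.001,0.084],[-0.001,0.001,0.084]]' --angular '[[0,0,0],[0,0,0],[0,0,0],[0,0,0],[0,0,0],[0,0,0],[0,0,0],[0,0,0]]'

```text
time_s: 9.2
ee_pos: [517.0, -359.7, 36.5]
orientation: [180.0, -0.2, 0.1]
force: [-0.7, 0.9, 3.7]
gripper_width: 0.003
finger_force: 2.0
```

Request:
send_rows --jaw '[0,0,0,0,0,0,0,0]' --delta_pos '[[0,0,0.001],[0,0,0.002],[0,0,0.003],[0,0,0.004],[0,0,0.005],[0,0,0.006],[0,0,0.006],[0,0,0.006]]' --angular '[[0,0,0],[0,0,0],[0,0,0],[0,0,0],[0,0,0],[0,0,0],[0,0,0],[0,0,0]]'

```text
time_s: 10.0
ee_pos: [517.2, -359.9, 34.5]
orientation: [180.0, -0.1, 0.1]
force: [-10.6, 9.5, 32.7]
gripper_width: -0.001
finger_force: 16.2
```

```bash
python3 - <<'E'
from h import *
print(manip.tip_reach)
p,d,i=load('top')
for v in range(188,210,2): print(v,[round(float(world(u,v,d[v,u],i)[2])) for u in range(420,444,2)])
w,wd,i=snap('wrist'); cv2.imwrite('pics/w5.png',cv2.resize(w[140:300,220:420],(800,640))[:600]); 
o=manip.get_obs(); print(o['ee_pos'],o['force'],o['moment'],o['orientation'])
E
```

```text
19.0
188 [-2, -1, 4, 2, 3, 0, 3, 3, 6, -1, -1, -5]
190 [-5, 1, -2, 5, 22, 15, 15, -6, 10, 5, -1, 0]
192 [-4, -3, 4, 14, 15, 21, 30, 18, 12, 4, -1, 6]
194 [2, 1, 11, 20, 22, 20, 21, 27, 24, 13, 11, 3]
196 [-3, 5, 16, 19, 18, 11, 21, 22, 20, 14, -2, 0]
198 [-1, 9, 11, 20, 26, 18, 27, 21, 22, 14, -1, 0]
200 [-5, -1, 14, 18, 25, 18, 19, 21, 22, 13, -3, 2]
202 [-4, -1, 16, 12, 19, 20, 20, 21, 11, 11, -3, -4]
204 [-2, 0, 3, 11, 8, 12, 11, 9, 17, -1, 0, 3]
206 [-3, 0, 0, -1, 9, 8, 8, -1, 2, 1, -5, 4]
208 [5, 4, 3, -2, -1, 2, 10, 4, -1, 0, 1, 2]
[ 517.2569949  -359.94649038   34.58024623] [-11.23009997   9.22790149  32.82684293] [1.68860837 1.82271108 0.02678966] [ 1.79981069e+02 -1.26987581e-01  8.76261276e-02]
```

View pics/w5.png

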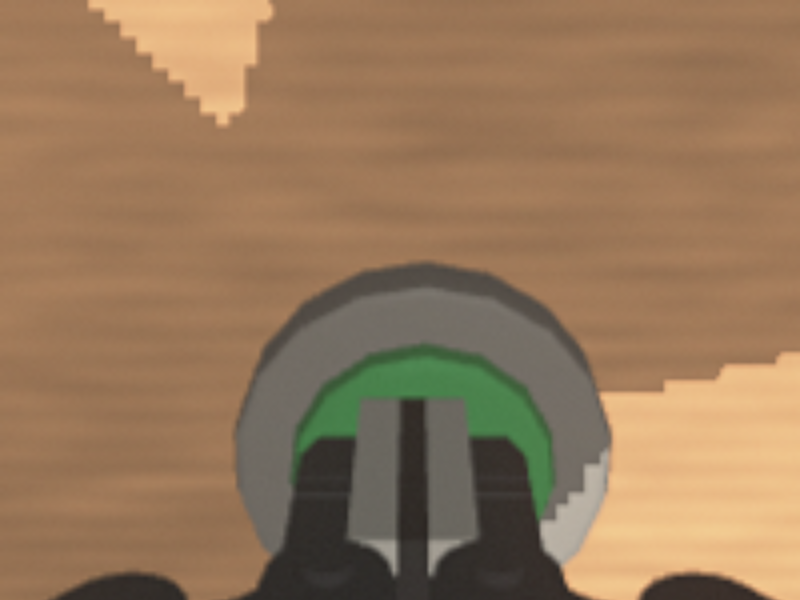

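```bash
python3 - <<'E'
from h import *
D=[];I=None
for k in range(4):
    w,wd,i=snap('wrist'); D.append(wd)
d=np.median(D,0)
def z(a0,a1,b0,b1):
    P=[world(u,v,d[v,u],i)[2] for u in range(220+a0//4,220+a1//4) for v in range(140+b0//4,140+b1//4) if d[v,u]>0]; print(len(P),np.median(P),np.std(P)/len(P)**.5)
z(390,470,370,392); z(360,490,300,335); z(300,550,150,230)
z(362,396,404,440);z(434,468,404,440)
E
```

```text
120 15.37294082078727 0.031822684341143624
256 11.85817437659834 0.01764438354618756
1240 -0.11813756469817024 0.00966720880689093
81 26.700309057077416 0.3186386007834218
81 26.465924217167967 0.3632207544741119
```

Request:
send_rows --jaw '[0,0,0,0,0,0,0,0]' --delta_pos '[[0,0,-0.001],[0,0,-0.002],[0,0,-0.003],[0,0,-0.003],[0,0,-0.003],[0,0,-0.003],[0,0,-0.003],[0,0,-0.003]]' --angular '[[0,0,0],[0,0,0],[0,0,0],[0,0,0],[0,0,0],[0,0,0],[0,0,0],[0,0,0]]'

```text
time_s: 11.05
ee_pos: [517.1, -359.8, 34.9]
orientation: [180.0, -0.2, 0.1]
force: [-3.7, 4.1, 14.7]
gripper_width: 0.001
finger_force: 7.7
```

```bash
cat >> h.py <<'E'
def chk():
    d=np.median([snap('wrist')[1] for k in range(3)],0); i=manip.camera_info('wrist'); o=manip.get_obs(); w=snap('wrist')[0]
    m=cv2.inRange(cv2.cvtColor(w,cv2.COLOR_BGR2HSV),(45,100,40),(85,255,255))
    v,u=np.nonzero(cv2.erode(m,np.ones((3,3))))
    P=np.array([world(a,b,d[b,a],i) for a,b in zip(u,v)]); print('green n',len(P),'z pct',np.percentile(P[:,2],[10,50,90]),P[:,:2].min(0),P[:,:2].max(0),'tcp',o['ee_pos'],o['force'])
E
python3 -c "
from h import *
chk()"
```

```text
green n 531 z pct [15.04662633 15.59351982 16.10337077] [ 511.33628399 -377.20834971] [ 531.08573981 -345.34963169] tcp [ 517.09669056 -359.80223344   34.87851062] [-3.49059488  3.54426273 15.27998731]
```

Request:
send_rows --jaw '[0,0,0,0,0,0,0,0]' --delta_pos '[[0,0,-0.005],[0,0,-0.01],[0,0,-0.02],[0,0,-0.03],[0,0,-0.04],[0,0,-0.05],[0,0,-0.05],[0,0,-0.05]]' --angular '[[0,0,0],[0,0,0],[0,0,0],[0,0,0],[0,0,0],[0,0,0],[0,0,0],[0,0,0]]'

```text
time_s: 12.05
ee_pos: [516.2, -359.2, 82.6]
orientation: [-180.0, -0.1, 0.0]
force: [0.1, -0.1, -0.0]
gripper_width: -0.003
finger_force: 0.0
```

```bash
python3 -c "
from h import *
chk()"
```

```text
green n 1477 z pct [20.760427   21.35781792 21.96362969] [ 501.029279   -377.00300181] [ 531.05893785 -345.17078959] tcp [ 515.76607694 -358.75977439   81.61179276] [-0.2835405   0.20873652  0.49274863]
```

The button top stands at 21.4 mm when free and was at 15.4 mm when pressed. That is the full 6 mm of travel, and it has sprung back. I'll move away and do a last check.

Request:
send_rows --jaw '[0,0,0,0,0,0,0,0]' --delta_pos '[[0,0,-0.03],[0,0,-0.06],[0,0,-0.09],[0,0,-0.12],[0,0,-0.14],[0,0,-0.15],[0,0,-0.15],[0,0,-0.15]]' --angular '[[0,0,0],[0,0,0],[0,0,0],[0,0,0],[0,0,0],[0,0,0],[0,0,0],[0,0,0]]'

```text
time_s: 13.05
ee_pos: [515.5, -358.8, 230.8]
orientation: [-179.9, -0.0, 0.0]
force: [0.7, -0.2, -0.8]
gripper_width: -0.002
finger_force: 0.0
```

```bash
python3 - <<'E'
from h import *
t,_,j=snap('top'); cv2.imwrite('pics/t6.png',cv2.resize(t[40:290,170:470],(720,600),interpolation=cv2.INTER_CUBIC)); print(manip.get_obs()['force'])
E
```

```text
[-0.61682238  0.19159803 -0.62577222]
```

View pics/t6.png

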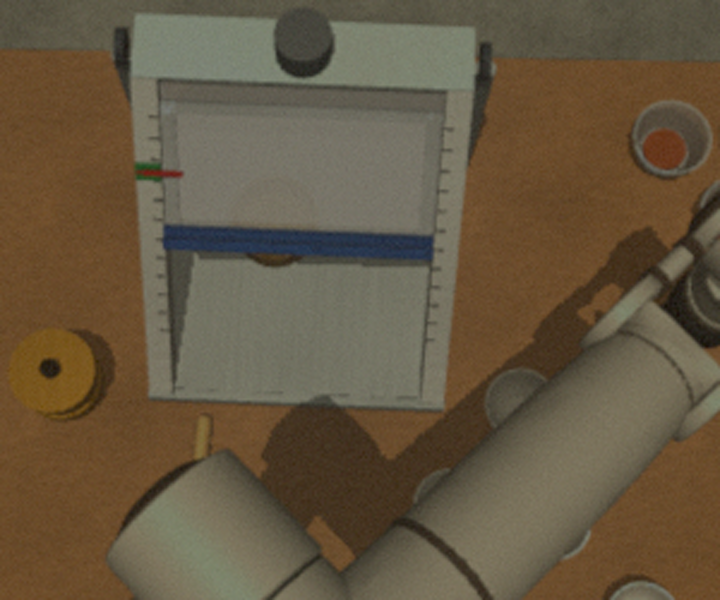

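The pointer at (160,173) is still inside the green band at (148,172), the arm is clear, and the stack, the sieve and what shows of the brush and bowls look undisturbed.

```bash
python3 -c "
from rig import manip
print(manip.sign_off())"
```

```text
the job is handed in; nothing more can be done
None
```

The job is handed in (no verdict was returned): the window is up with its pointer in the green band, the button was pressed its full 6 mm and sprang back, and the arm stands clear; in the last picture the arm hid part of the brush and some bowls.

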